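# Kit the base plate under the board clamp

### The job

Make up this kit in the grey tray: first lay the long aluminium base plate flat into the tray's big pocket and let go of it, then set the white board clamp upright on top of the plate, square in the same pocket; it may face either end of the tray. Set both down rather than dropping them, and leave the short aluminium plate where it lies.

Things in the scene. Friction and masses are not known exactly. Their poses are not given: they have to be found in the camera images.
- kit_tray: Grey kit tray, fixed, 180 x 184 mm. Origin: bench level under the big pocket's centre, z up. Pocket: 70 mm (x) by 138 mm (y), floor 4 mm above origin, walls 12 mm thick with top at 22 mm. In the middle of both long sides (y -38 to 38) there is no wall: finger room on the 4 mm floor for x -67 to 71 mm. From x = 71 to 113: two small bays, walls 18 mm high, already filled.
- base_plate: Long base plate, loose: plain aluminium, 54 x 120 x 12 mm (its x, y, z) with a small hole near each corner, about 0.2 kg. Origin at the centre of its underside, z up, y along its length. Symmetrical, so either way round is right.
- short_plate: Short plate, loose, which stays where it is: same aluminium, width, thickness and holes as the base plate, but only 76 mm long (54 x 76 x 12 mm). Origin at the centre of its underside, y along its length.
- board_clamp: White and grey board clamp (small vice), 0.34 kg, standing on its flat foot: 50 mm wide (x), 105 mm long (y -34 to 71), 12 mm high. Three jaws up to 38 mm high at y -34 to -22, 3 to 15 (48 mm wide, does not slide) and 57 to 71. A black knob sticks out to y = -71, 12 to 28 mm up; it clears the pocket wall. Origin at underside level, mid-width, z up. Grip across the 50 mm width near clamp_foot.
- clamp_foot (a point): Centre of the underside of the clamp's foot: 18.5 mm from the clamp's origin along the clamp's +y. Axes as the clamp's.
There are look-alikes about, which are no part of the job. Leave any red look-alike of the base_plate alone.

How it is judged:
By the outcome, as a careful person would: the job done as asked, in the order asked, and still so for the second after the job is handed in, with the robot touching nothing.
It also fails if it takes over 61 s, if anything falls off the work surface, if the arm or the gripper's body presses on something with over 40 N, if the wrist force passes 120 N, or if a joint passes its speed limit or range.

### The arm

A 7-joint arm with a two-finger parallel gripper is mounted at the origin on a cart in front of the work surface, level with it; the furniture and walls round the work are solid. World frame = base frame: x ahead of the robot, y to its left, z up, the work surface at z = 0. Lengths are in m, angles in degrees, forces in N, time in s.
With the tool pointing down it reaches from about 0.4 to 0.9 m from the base axis. Payload 5.5 kg.
Tool frame: the origin (TCP) lies midway between the tips of the shut fingers; the grasp point (between the pads) lies 19 mm behind it; z points along the fingers, y is the line along which they close (so a half turn about z gives the same grasp; the last joint's range is limited). The gripper opens to 92 mm and grips with 3 to 60 N. Pads are 19 mm wide; open, the fingers measure 130 mm over their backs; the gripper's body (75 mm by 190 mm) begins 47 mm behind the grasp point.
Start: joints at [82.345, 28.699, -24.465, 88.831, 12.651, 65.22, -12.049], TCP at [0.251, -0.599, 0.227] pointing down, gripper open.
Joint ranges: [-164.97, 164.97], [-17.58, 116.51], [-87.97, 89.64], [11.32, 138.91], [-80.73, 260.73], [10.89, 115.49], [-147.41, 147.41]. Speed limits (degrees/s): [147.25, 147.25, 180, 180, 180, 180, 180].

### API

Orientations are given as a 3x3 rotation matrix whose columns are the frame's x, y, z axes.
In Python, from workcell import state, imaging, workorder, cut_out, place_of gives the robot as it stands.
- The arm moves only by the tool carry_out, never from a script. Its argument "targets" is a list of rows, each a list of 7 numbers: the closure in counts, from 0 (fully open) to 255 (shut), then the shift along the tool's x, y, z in cm, then the turn, a rotation vector about the tool's x, y, z in degrees. A call has 1 to 12 rows; each row shifts and turns the commanded pose from where the row before left it, along the tool's axes as they then stand; what a row does not reach is not made up. A row lasts 1/12 s, in which the tool goes at most 41.7 mm and 7.16 degrees, less where a joint would pass 70% of its speed; a pose out of reach is approached as far as the arm can. A call with a gripper value outside its range is refused whole. The fingers move at their own pace and stop on an object; "newtons" is the grip in N (left out, the last holds). Time passes only in rows, so rows that do not move let the fingers close. It gives the time, the measured TCP pose, the force, the opening and the grip force at its end, in the units of the state.
- state(): the state, without advancing time (a new reading comes with each control period).
- imaging.snapshot(name): name is "scene" or "side" or "wrist"; returns (picture, depth): 420x560x3 uint8, blue, green, red; 420x560 float32, m along the optical axis (not along the pixel's ray), 0 where there is no reading.
- imaging.camera_params(name): a dict with "mtx" (3x3 intrinsics, pixels), "cam_to_world" (4x4, takes a point from camera to world coordinates); the wrist camera has in their place "hand_eye" (4x4, takes a point from camera to tool coordinates, whose origin is the TCP and whose axes are the flange's). Camera axes: x right, y up, looking along -z (the intrinsics and any distortion apply to the point x, -y, -z); pixel columns grow to the right and rows downward; lengths in m; the calibration is good to about 2 mm. A picture is of the moment at which its call begins: read the wrist's pose just before it. camera_params takes no time and is no camera call.
- workorder.hand_in(): hands the job in; it is judged then, once.
Trained networks look in the newest picture that a camera, given by its name, has taken for a name from the list of things; names that differ only in an ending like _2 or _b are one class to them, and where a whole thing is asked for, a point or a joint stands for the part that bears it (a point fixed in the world has none). Each returns a list of dicts, best first, with "conf" (0 to 1); they miss things now and then, are a little off and sometimes report something else, mostly with a low value. They report only what shows in the picture. A call takes as long as a camera call. They do not tell look-alikes from the thing itself.
- cut_out(camera, label): "region" (420x560 bool, what is visible of it) and "location" ([row, column] in pixels, amid what is visible of it).
- place_of(camera, label): "location" ([row, column] in pixels: a listed point, or the origin of a listed thing).
The state is a dict: "t": time; "joints": joint angles; "qd": joint speeds; "joint_efforts": joint torques, N m; "ee_pos": TCP position; "orientation": TCP orientation; "force": force on the tool from outside, world axes, zero at the start; "torque": the same for the moment, N m; "width": opening from 0.0 (shut) to 1.0 (fully open); "grasp_force": force on a finger pad.
Only numpy, scipy, OpenCV 4.12 (cv2) and the standard library are available. Lean on these libraries where they do the work, as an engineer would, in place of code of your own. Each camera call takes 0.05 s, during which the arm holds its last target. There are 200 camera calls.

## Working session

There is one attempt and no reset: what is moved stays moved. The work goes in short steps, Python scripts to look and compute and a tool call to move; the robot and the scene stay as the last step left them, time stands still between calls to the robot, and variables do not carry over. Pictures are saved under pics/ and viewed, at most 10 in all, crops included, and the job is handed in when it is done.

Besides the shell and the picture viewer there is one more tool, called after "Emit:" in YAML: its name, and indented under it one key for each argument. carry_out: Moves the arm, as the interface text tells. Its arguments: {"type":"object","properties":{"targets":{"type":"array","items":{"type":"array","items":{"type":"number"}}},"newtons":{"type":"number"}},"required":["targets"]}

```bash
mkdir -p pics
cat > h.py <<'E'
import numpy as np, cv2
from workcell import state, imaging, workorder, cut_out, place_of
def T(name, st=None):
    p=imaging.camera_params(name)
    if 'cam_to_world' in p: return np.array(p['mtx']),np.array(p['cam_to_world'])
    M=np.eye(4);M[:3,:3]=st['orientation'];M[:3,3]=st['ee_pos']
    return np.array(p['mtx']),M@np.array(p['hand_eye'])
def cloud(d,K,M):
    r,c=np.mgrid[:d.shape[0],:d.shape[1]]
    x=(c-K[0,2])/K[0,0]*d; y=(r-K[1,2])/K[1,1]*d
    P=np.stack([x,-y,-d,np.ones_like(d)],-1)@M.T
    P=P[...,:3]; P[d==0]=np.nan; return P
def snap(name):
    st=state(); img,d=imaging.snapshot(name); K,M=T(name,st)
    return img,d,cloud(d,K,M),st
def px(P,K,M):
    q=np.linalg.inv(M)@np.r_[P,1]; return [K[1,2]-K[1,1]*q[1]/-q[2], K[0,2]+K[0,0]*q[0]/-q[2]]
E
python3 - <<'E'
from h import *
print(imaging.camera_params('scene'),imaging.camera_params('wrist').keys())
for n in ['scene','side']:
    img,d,P,st=snap(n); cv2.imwrite(f'pics/{n}.png',img)
    for l in ['base_plate','board_clamp','kit_tray','short_plate','clamp_foot']:
        for o in cut_out(n,l)[:5]:
            m=o['region']; Q=P[m]; Q=Q[~np.isnan(Q[:,0])]
            print(n,l,round(o['conf'],2),np.round(o['location']),m.sum(),np.round(np.median(Q,0),3) if len(Q) else '',np.round(cv2.minAreaRect(Q[:,:2].astype(np.float32)),3) if 0 else cv2.minAreaRect(Q[:,:2].astype(np.float32)))
E
```

```text
{'mtx': array([[524.03834427,   0.        , 270.72415059],
       [  0.        , 524.03834427, 211.74242884],
       [  0.        ,   0.        ,   1.        ]]), 'cam_to_world': array([[ 4.34025157e-01,  3.76158832e-01, -8.18612666e-01,
        -6.72851182e-01],
       [-9.00900292e-01,  1.82138136e-01, -3.93959849e-01,
        -8.07188929e-01],
       [ 9.09108654e-04,  9.08476875e-01,  4.17934135e-01,
         6.45172001e-01],
       [ 0.00000000e+00,  0.00000000e+00,  0.00000000e+00,
         1.00000000e+00]])} dict_keys(['mtx', 'hand_eye'])
scene base_plate 0.75 [267. 389.] 865 [ 0.414 -0.592  0.012] ((0.43445953726768494, -0.5858755111694336), (0.13435587286949158, 0.0822005569934845), 75.04771423339844)
scene base_plate 0.67 [237. 342.] 680 [ 0.494 -0.443  0.012] ((0.5156476497650146, -0.43491095304489136), (0.08928240090608597, 0.1293542981147766), 3.838120937347412)
scene base_plate 0.62 [268. 319.] 805 [ 0.325 -0.451  0.012] ((0.3454328775405884, -0.4443308711051941), (0.15271730720996857, 0.06155521795153618), 27.08573341369629)
scene board_clamp 0.94 [208. 266.] 630 [ 0.5
[... 1094 characters left out ...]
498944401741), 25.797435760498047)
side base_plate 0.65 [338. 290.] 1789 [ 0.422 -0.603  0.012] ((0.42400023341178894, -0.593025803565979), (0.1257314831018448, 0.05685076862573624), 73.62773895263672)
side board_clamp 0.97 [200. 314.] 987 [ 0.584 -0.205  0.024] ((0.594089925289154, -0.17892585694789886), (0.08315183222293854, 0.20521405339241028), 6.029550075531006)
side kit_tray 0.85 [148. 267.] 2137 [0.543 0.12  0.005] ((0.5503008365631104, 0.1318335235118866), (0.20178748667240143, 0.2041352242231369), 12.607154846191406)
side clamp_foot 0.72 [201. 313.] 1032 [ 0.586 -0.204  0.024] ((0.6056066155433655, -0.1763553023338318), (0.09520288556814194, 0.20085924863815308), 16.551847457885742)
```

```bash
python3 -c "
import cv2
a=cv2.imread('pics/side.png');b=cv2.imread('pics/scene.png')
cv2.imwrite('pics/s2.png',cv2.resize(a[90:400,130:430],(774,800*310//310*3//4),interpolation=cv2.INTER_CUBIC))
cv2.imwrite('pics/s1.png',cv2.resize(b[130:330,100:460],None,fx=2.2,fy=2.2,interpolation=cv2.INTER_CUBIC))"
```

```text
(no output)
```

View pics/s2.png

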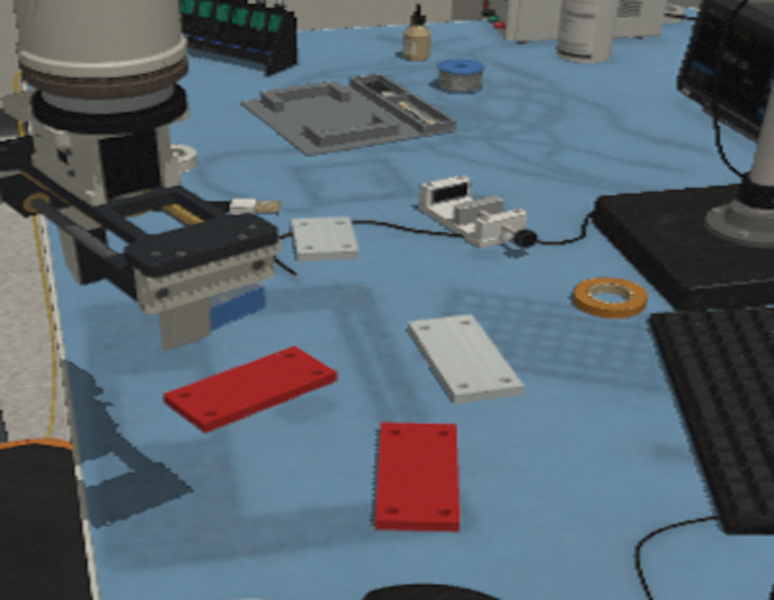

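View pics/s1.png

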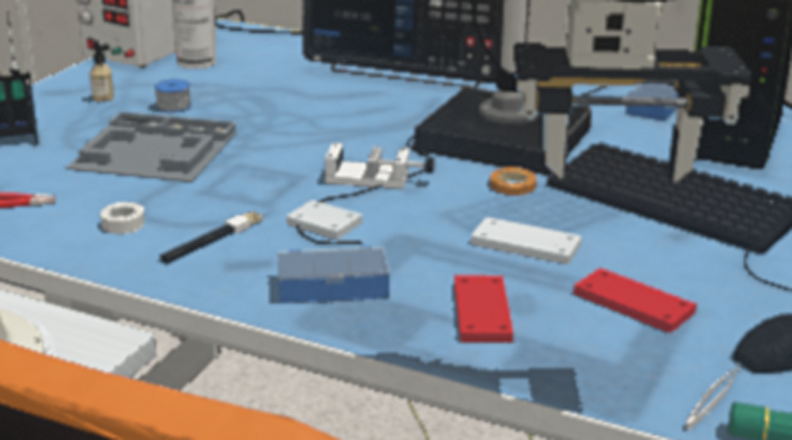

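Base plate candidates in the side picture:
- Aluminium long plate at (row 274, col 312).
- Red look-alikes at (290, 223) and (338, 290), to be left alone.
- Aluminium short plate at about (213, 256).

I choose the long aluminium one at (274, 312). The clamp is at (200, 314) and the tray at (148, 267).

Run:
```python
from h import *
img,d,P,st=snap('side')
print(np.round(st['orientation'],3),st['ee_pos'],np.round(imaging.camera_params('wrist')['hand_eye'],3), st['t'],st['width'])
def rect(m):
    Q=P[m&(P[...,2]>.007)&(P[...,2]<.017)][:,:2].astype(np.float32); return cv2.minAreaRect(Q)
o=cut_out('side','base_plate')
for x in o[:1]: print(x['location'],rect(cv2.erode(x['region'].astype(np.uint8),np.ones((3,3)))>0), P[x['region']][...,2].mean())
for l in ['board_clamp','clamp_foot','kit_tray','base_plate','short_plate']:
  for x in place_of('side',l)[:3]: r,c=np.round(x['location']).astype(int); print(l,x['conf'],r,c,P[r,c])
cv2.imwrite('pics/c1.png',cv2.resize(img[250:300,280:345],None,fx=6,fy=6))
# obstacles: max heights on coarse grid
g={}
Q=P.reshape(-1,3);Q=Q[~np.isnan(Q[:,0])]
for n in ['scene']:
    a,b,P2,_=snap(n); Q2=P2.reshape(-1,3); Q=np.r_[Q,Q2[~np.isnan(Q2[:,0])]]
for X in np.arange(.3,1,.08):
  print(round(X,2),[ (int(1000*Q[s,2].max()) if (s:=(abs(Q[:,0]-X)<.04)&(abs(Q[:,1]-Y)<.04)&(Q[:,2]<1)).any() else -1) for Y in np.arange(-.7,.35,.08)])
```

```text
[[ 0.922  0.386  0.   ]
 [ 0.386 -0.922 -0.   ]
 [ 0.     0.    -1.   ]] [ 0.25122209 -0.59951337  0.2267714 ] [[-0.001  0.957  0.29   0.079]
 [ 1.     0.001  0.     0.001]
 [ 0.     0.29  -0.957 -0.158]
 [ 0.     0.     0.     1.   ]] 0.6 0.9973313370380178
[292.4, 224.8] ((0.33343803882598877, -0.45392119884490967), (0.11799289286136627, 0.056507982313632965), 25.510169982910156) nan
board_clamp 0.61 208 316 [ 0.58072172 -0.24361748  0.02777103]
clamp_foot 0.85 206 312 [ 0.58343298 -0.20760003  0.01037603]
kit_tray 0.76 154 262 [0.5312524  0.09550542 0.00282609]
base_plate 0.98 292 225 [ 0.32922535 -0.46533852  0.01355591]
base_plate 0.82 337 290 [ 0.41880853 -0.60226191  0.01148897]
base_plate 0.65 275 312 [ 0.50464177 -0.45609177  0.01453452]
short_plate 0.92 213 255 [ 0.4439423  -0.20838396  0.01078285]
0.3 [337, 576, 561, 16, 35, 36, 36, 13, 14, 21, 5, 15, 12, -1]
0.38 [35, 15, 15, 15, 14, 36, 16, 15, 14, 23, 5, 13, 7, 29]
0.46 [4, 16, 15, 17, 16, 4, 16, 16, 5, 27, 25, 26, 74, 177]
0.54 [6, 5, 15, 15, 16, 5, 41, 42, 5, 27, 25, 27, 86, 178]
0.62 [28, 26, 27, 22, 16, 38, 42, 42, 5, 23, 24, 22, 19, 53]
0.7 [33, 33, 31, 29, 39, 38, 39, 5, 4, 5, 6, 41, 37, 97]
0.78 [411, 203, 208, 34, 385, 409, 383, 369, 471, 455, 533, 562, 549, 147]
0.86 [411, 252, 252, 5, 384, 408, 384, 366, 410, 422, 547, 550, 559, 243]
0.94 [237, 252, 252, 26, 8, 21, 172, 173, 172, 173, 172, 4, 196, 201]
```

View pics/c1.png

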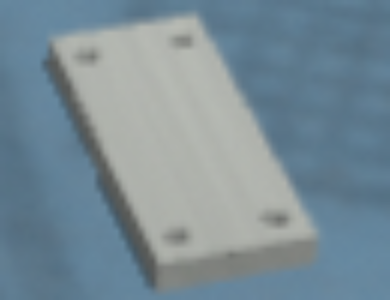

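The crop shows bare aluminium with four holes and the long proportions, so this is the base plate.

Emit:
carry_out:
  targets:
    - [0,2.9,-0.4,0.7,0,0,0]
    - [0,2.9,-0.4,0.7,0,0,0]
    - [0,2.9,-0.4,0.7,0,0,0]
    - [0,2.9,-0.4,0.7,0,0,0]
    - [0,2.9,-0.4,0.7,0,0,0]
    - [0,2.9,-0.4,0.7,0,0,0]
    - [0,2.9,-0.4,0.7,0,0,0]
    - [0,2.9,-0.4,0.7,0,0,0]
    - [0,2.9,-0.4,0.7,0,0,0]
    - [0,2.9,-0.4,0.7,0,0,0]

```text
t: 1.83
ee_pos: [0.5043, -0.4498, 0.1564]
orientation: [[0.922, 0.386, 0.0], [0.386, -0.922, -0.0], [-0.0, 0.0, -1.0]]
force: [0.3, -0.9, 0.3]
width: 1.0
grasp_force: 0.0
```

Emit:
carry_out:
  targets:
    - [0,0,0,0,0,0,-6]
    - [0,0,0,0,0,0,-6]
    - [0,0,0,0,0,0,-6]
    - [0,0,0,0,0,0,-6]
    - [0,0,0,0,0,0,-6]
    - [0,0,0,0,0,0,-6]
    - [0,0,0,0,0,0,-6]
    - [0,0,0,0,0,0,-6]
    - [0,0,0,0,0,0,-6]
    - [0,0,0,0,0,0,-6]
    - [0,0,0,0,0,0,-6]
    - [0,0,0,0,0,0,0]

```text
t: 2.83
ee_pos: [0.503, -0.4507, 0.1565]
orientation: [[0.019, 1.0, -0.0], [1.0, -0.019, 0.0], [0.0, -0.0, -1.0]]
force: [0.1, -0.2, 0.2]
width: 1.004
grasp_force: 0.0
```

```bash
cat >> h.py <<'E'
def inst(st,xy,yaw,z):
    R=st['orientation'];p=st['ee_pos']
    d=R.T@(np.r_[xy,z]-p); cy=np.degrees(np.arctan2(R[1,0],R[0,0]))
    print('shift cm (tool, before turn)',np.round(d*100,2),'turn z',round(-(yaw-cy),2),'cur yaw',round(cy,2),'pos',np.round(p,4),'tilt',np.round(R[:,2],4))
E
python3 - <<'E'
from h import *
img,d,P,st=snap('wrist'); cv2.imwrite('pics/w1.png',img)
print(np.round(st['joints'],1))
for o in cut_out('wrist','base_plate'):
    m=o['region']; z=P[...,2]; print(o['conf'],o['location'],m.sum(),np.nanmedian(z[m]))
    zz=np.nanmedian(z[m]); Q=P[m&(abs(z-zz)<.004)][:,:2].astype(np.float32); r=cv2.minAreaRect(Q); print(r)
    w=np.linalg.svd(Q-Q.mean(0))[2][0] if len(Q)<6000 else np.linalg.eigh(np.cov(Q.T))[1][:,1]
    print('long axis yaw',np.degrees(np.arctan2(w[1],w[0])),'mean',Q.mean(0))
print('table z',np.nanpercentile(P[...,2],[5,20,30,50]))
E
```

```text
[ 66.5  39.3 -40.5  87.9  27.4  63.1  18.7]
0.89 [199.7, 126.6] 5790 0.012412646848791897
((0.3353559076786041, -0.4504569470882416), (0.12116308510303497, 0.05390312150120735), 25.183557510375977)
long axis yaw -154.74878 mean [ 0.33707398 -0.44907826]
0.69 [315.3, 215.5] 2399 0.01232088294734246
((0.42482057213783264, -0.5893799662590027), (0.11567843705415726, 0.05376826971769333), 73.44510650634766)
long axis yaw -106.85357 mean [ 0.42337024 -0.5918223 ]
0.6 [182.6, 280.9] 5645 0.012420845281150061
((0.5034357905387878, -0.44197720289230347), (0.05407675355672836, 0.12017977237701416), 1.1696969270706177)
long axis yaw -88.76286 mean [ 0.5035016 -0.4387331]
table z [-0.00065647  0.00017787  0.00060764  0.01267358]
```

View pics/w1.png

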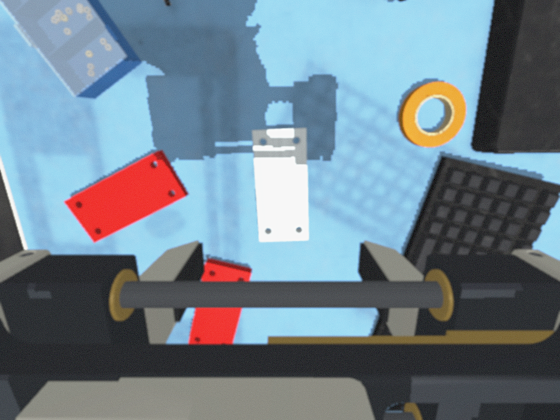

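The wrist picture shows the long aluminium plate at (183, 281), with the reds at (195, 127) and (315, 215), clear of the finger path. Its centre is (0.503, -0.442) and its long axis lies at 91.2°.

Emit:
carry_out:
  targets:
    - [0,0.9,0,2,0,0,-2.3]
    - [0,0,0,3,0,0,0]
    - [0,0,0,3,0,0,0]
    - [0,0,0,3,0,0,0]
    - [0,0,0,2,0,0,0]
    - [0,0,0,1.2,0,0,0]
    - [0,0,0,0.8,0,0,0]
    - [0,0,0,0.3,0,0,0]
    - [0,0,0,0,0,0,0]

```text
t: 3.68
ee_pos: [0.5039, -0.4416, 0.004]
orientation: [[-0.017, 1.0, 0.0], [1.0, 0.017, -0.0], [-0.0, 0.0, -1.0]]
force: [-0.4, 0.5, -0.2]
width: 0.998
grasp_force: 0.0
```

Emit:
carry_out:
  targets:
    - [140,0,0,0,0,0,0]
    - [140,0,0,0,0,0,0]
    - [140,0,0,0,0,0,0]
    - [140,0,0,0,0,0,0]
    - [140,0,0,0,0,0,0]
    - [140,0,0,0,0,0,0]
    - [140,0,0,0,0,0,0]
    - [140,0,0,0,0,0,0]
  newtons: 30

```text
t: 4.35
ee_pos: [0.5035, -0.4417, 0.004]
orientation: [[-0.018, 1.0, 0.0], [1.0, 0.018, -0.0], [-0.0, 0.0, -1.0]]
force: [-1.3, -0.1, 2.6]
width: 0.583
grasp_force: 30.0
```

Emit:
carry_out:
  targets:
    - [140,0,0,-1,0,0,0]
    - [140,0,0,-2,0,0,0]
    - [140,0,0,-3,0,0,0]
    - [140,0,0,-3,0,0,0]
    - [140,0,0,-3,0,0,0]
    - [140,0,0,-3,0,0,0]
    - [140,0,0,-3,0,0,0]
    - [140,0,0,-3,0,0,0]
    - [140,0,0,-3,0,0,0]

```text
t: 5.1
ee_pos: [0.503, -0.441, 0.2455]
orientation: [[-0.019, 1.0, -0.0], [1.0, 0.019, 0.0], [0.0, -0.0, -1.0]]
force: [0.3, -1.0, -2.0]
width: 0.584
grasp_force: 30.0
```

Emit:
carry_out:
  targets:
    - [140,2,0.3,0,0,0,0]
    - [140,3.8,0.3,0,0,0,0]
    - [140,3.8,0.3,0,0,0,0]
    - [140,3.8,0.3,0,0,0,0]
    - [140,3.8,0.3,0,0,0,0]
    - [140,3.8,0.3,0,0,0,0]
    - [140,3.8,0.3,0,0,0,0]
    - [140,3.8,0.3,0,0,0,0]
    - [140,3.8,0.3,0,0,0,0]
    - [140,3.8,0.3,0,0,0,0]
    - [140,3.8,0.3,0,0,0,0]
    - [140,3.8,0.3,0,0,0,0]

```text
t: 6.1
ee_pos: [0.5308, -0.0011, 0.2442]
orientation: [[-0.018, 1.0, 0.0], [1.0, 0.018, -0.001], [-0.001, 0.0, -1.0]]
force: [1.3, -0.2, -0.4]
width: 0.582
grasp_force: 30.0
```

Emit:
carry_out:
  targets:
    - [140,0,0,0,0,0,0]
    - [140,0,0,0,0,0,0]

```text
t: 6.27
ee_pos: [0.531, 0.0008, 0.2444]
orientation: [[-0.025, 1.0, 0.0], [1.0, 0.025, 0.0], [0.0, 0.001, -1.0]]
force: [-0.3, -0.8, -0.8]
width: 0.585
grasp_force: 30.0
```

Run:
```python
from h import *
img,d,P,st=snap('wrist'); cv2.imwrite('pics/w2.png',img); np.save('P2.npy',P)
print(np.round(st['joints'],1),st['ee_pos'],st['width'],imaging.camera_params('wrist')['mtx'])
for o in cut_out('wrist','kit_tray')[:2]: print(o['conf'],o['location'],o['region'].sum(),np.nanmean(P[o['region']],0))
for o in place_of('wrist','kit_tray')[:2]: print(o)
z=P[...,2]; v=(z*1000).copy(); v=np.clip(v*8,0,255); cv2.imwrite('pics/w2z.png',np.hstack([img[:,:400],cv2.cvtColor(np.nan_to_num(v).astype(np.uint8),cv2.COLOR_GRAY2BGR)[:,80:480]]))
```

```text
[ 40.2  21.2 -53.2 104.2  18.8  63.9 -18.1] [0.53104394 0.00082361 0.24442062] 0.5845705922176401 [[293.13032441   0.         280.88363818]
 [  0.         293.13032441 207.71762932]
 [  0.           0.           1.        ]]
0.81 [76.0, 294.0] 21924 [0.54441736 0.12913724 0.0081121 ]
{'location': [84.2, 278.2], 'conf': 0.73}
```

View pics/w2.png

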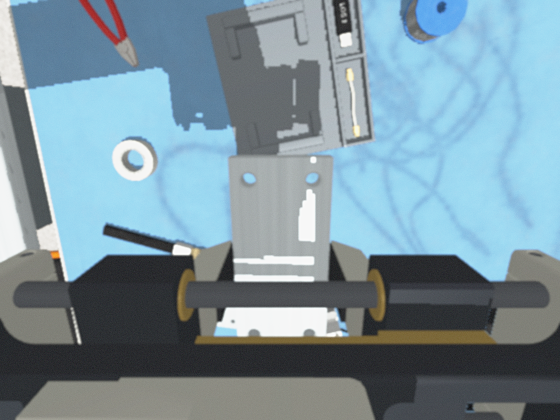

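The tray shows at (84, 278), nearly whole. The bays are on the +x side, the tray y axis leans left, and the plate is held straight. Next I fit the tray pose to the height map.

```bash
cat > fit.py <<'E'
from h import *
from scipy.optimize import differential_evolution
def fit(P):
    z=P[...,2]; m=(z<.035)&(z>-.01)&(P[...,1]>.0)
    Q=P[m]; 
    def loc(v,Q):
        c,s=np.cos(v[2]),np.sin(v[2]); D=Q[:,:2]-v[:2]; return D[:,0]*c+D[:,1]*s, -D[:,0]*s+D[:,1]*c
    def cost(v):
        x,y=loc(v,Q); h=np.zeros(len(x)); ay=abs(y); ax=abs(x)
        inn=(x>-.067)&(x<.113)&(ay<.092); h[inn]=.004
        w=(ax<.047)&(ay<.081)&~((ax<.035)&(ay<.069))&(ay>.038); h[w]=.022
        use=((x<.069)|(x>.113)|(ay>.092))&(ax<.16)&(ay<.14)
        return np.mean(np.minimum(abs(Q[:,2]-h)[use],.012)) if use.sum()>5000 else 1
    r=differential_evolution(cost,[(.49,.57),(.09,.17),(np.radians(5),np.radians(22))],seed=1,popsize=20,maxiter=120,tol=1e-7)
    x,y=loc(r.x,Q)
    f=(abs(x)<.03)&(abs(y)<.06); print('floor z',np.nanmedian(Q[f,2]),'cost',r.fun,'pose',r.x[:2],np.degrees(r.x[2]))
    return r.x
E
python3 - <<'E'
from fit import *
P=np.load('P2.npy'); v=fit(P)
z=P[...,2]; s=(P[...,1]>.15)&(z>.06); print('tall', P[s].min(0) if s.any() else None, P[s].max(0) if s.any() else None)
# held plate
o=(z>.2)&(z<.27); Q=P[o]; print('held',np.median(Q,0),cv2.minAreaRect(Q[:,:2].astype(np.float32)))
inst(state(),v[:2],90+np.degrees(v[2]),.06)
E
```

```text
floor z 0.004427835131895874 cost 0.0008303013144275206 pose [0.52161468 0.11946667] 12.390925160152689
tall None None
held [0.53066725 0.01739158 0.25293722] ((0.5312058329582214, 0.004150420427322388), (0.08741340041160583, 0.11276866495609283), 1.6974941492080688)
shift cm (tool, before turn) [12.41 -0.75 18.36] turn z -11.44 cur yaw 90.95 pos [ 0.5313 -0.0043  0.2437] tilt [-5.e-04 -1.e-03 -1.e+00]
```

Run:
```python
from fit import *
for i in range(6):
    img,d,P,st=snap('wrist'); R=st['orientation']; print(st['t'],np.round(st['ee_pos'],4),round(np.degrees(np.arctan2(R[1,0],R[0,0])),2))
    if i in(2,5): fit(P)
```

```text
6.4167 [ 0.5313 -0.0043  0.2437] 90.95
6.4667 [ 0.5313 -0.0047  0.2436] 90.9
6.5167 [ 0.5314 -0.0047  0.2436] 90.88
floor z 0.004438154341236816 cost 0.0008439702228512387 pose [0.52166582 0.11947185] 12.583691321820785
6.5667 [ 0.5314 -0.0046  0.2436] 90.88
6.6167 [ 0.5315 -0.0044  0.2436] 90.89
6.6667 [ 0.5315 -0.0041  0.2436] 90.91
floor z 0.004454774728719774 cost 0.0008343971804882906 pose [0.52165224 0.11941933] 12.538493431975258
```

Emit:
carry_out:
  targets:
    - [140,1.5,-0.1,1.5,0,0,0]
    - [140,2.2,-0.15,3,0,0,0]
    - [140,2.2,-0.15,3,0,0,0]
    - [140,2.2,-0.15,3,0,0,0]
    - [140,2.2,-0.15,3,0,0,0]
    - [140,2.1,-0.1,3,0,0,0]
    - [140,0,0,1.2,0,0,-5.8]
    - [140,0,0,0.7,0,0,-5.8]
    - [140,0,0,0,0,0,0]
    - [140,0,0,0,0,0,0]
    - [140,0,0,0,0,0,0]

```text
t: 7.63
ee_pos: [0.522, 0.1205, 0.0603]
orientation: [[-0.215, 0.977, 0.001], [0.977, 0.215, 0.0], [0.0, 0.001, -1.0]]
force: [-0.2, -0.1, -1.2]
width: 0.583
grasp_force: 30.0
```

Run:
```python
from h import *
imaging.snapshot('side');inst(state(),[.5217,.1194],102.5,.008)
```

```text
shift cm (tool, before turn) [-0.09 -0.08  5.26] turn z -0.08 cur yaw 102.42 pos [0.5222 0.1205 0.0606] tilt [ 1.5e-03  2.0e-04 -1.0e+00]
```

Emit:
carry_out:
  targets:
    - [140,-0.1,-0.1,1.5,0,0,0]
    - [140,0,0,1.5,0,0,0]
    - [140,0,0,0.8,0,0,0]
    - [140,0,0,0.5,0,0,0]
    - [140,0,0,0.3,0,0,0]
    - [140,0,0,0.2,0,0,0]
    - [140,0,0,0.2,0,0,0]
    - [140,0,0,0.1,0,0,0]
    - [140,0,0,0.1,0,0,0]
    - [140,0,0,0,0,0,0]

```text
t: 8.52
ee_pos: [0.5208, 0.1199, 0.008]
orientation: [[-0.219, 0.976, 0.001], [0.976, 0.219, 0.0], [-0.0, 0.001, -1.0]]
force: [0.5, -0.4, -2.3]
width: 0.582
grasp_force: 30.0
```

Emit:
carry_out:
  targets:
    - [140,0,0,0.05,0,0,0]
    - [140,0,0,0.05,0,0,0]
    - [140,0,0,0,0,0,0]

```text
t: 8.77
ee_pos: [0.5208, 0.1198, 0.0079]
orientation: [[-0.219, 0.976, 0.001], [0.976, 0.219, -0.001], [-0.001, 0.001, -1.0]]
force: [-2.2, -1.5, 9.1]
width: 0.578
grasp_force: 30.0
```

Contact (force up from -2 to +9 N). I release with a small opening, then retreat.

Emit:
carry_out:
  targets:
    - [95,0,0,-0.05,0,0,0]
    - [95,0,0,0,0,0,0]
    - [80,0,0,0,0,0,0]
    - [60,0,0,0,0,0,0]
    - [60,0,0,0,0,0,0]
    - [60,0,0,-1,0,0,0]
    - [60,0,0,-2,0,0,0]
    - [60,0,0,-3,0,0,0]
    - [60,0,0,-3,0,0,0]
    - [60,0,0,-3,0,0,0]
    - [30,0,0,-2,0,0,0]

```text
t: 9.68
ee_pos: [0.5212, 0.1205, 0.1505]
orientation: [[-0.22, 0.976, 0.003], [0.976, 0.22, 0.001], [0.0, 0.003, -1.0]]
force: [1.3, 0.1, -0.0]
width: 0.794
grasp_force: 0.0
```

Emit:
carry_out:
  targets:
    - [0,-2.5,0,-1,0,0,5.5]
    - [0,-2.5,0,-1,0,0,5.5]
    - [0,-2.5,0,0,0,0,0]
    - [0,0,0,0,0,0,0]
    - [0,0,0,0,0,0,0]
    - [0,0,0,0,0,0,0]

```text
t: 10.18
ee_pos: [0.5296, 0.0461, 0.1676]
orientation: [[-0.029, 1.0, 0.0], [1.0, 0.029, 0.001], [0.001, 0.0, -1.0]]
force: [-0.1, 0.6, -0.7]
width: 0.997
grasp_force: 0.0
```

Run:
```python
from fit import *
img,d,P,st=snap('wrist'); cv2.imwrite('pics/w3.png',img); np.save('P3.npy',P)
print(st['ee_pos'],np.round(st['joints'],1))
z=P[...,2]; v=[.5217,.1194,np.radians(12.5)]
c,s=np.cos(v[2]),np.sin(v[2]); x=(P[...,0]-v[0])*c+(P[...,1]-v[1])*s; y=-(P[...,0]-v[0])*s+(P[...,1]-v[1])*c
m=(abs(x)<.034)&(abs(y)<.067)&(z>.012)&(z<.02); Q=np.stack([x[m],y[m]],1).astype(np.float32)
print(np.nanmedian(z[m]),np.nanpercentile(z[m],[5,95]),cv2.minAreaRect(Q),m.sum())
```

```text
[0.52956292 0.04608139 0.16759664] [ 32.6  27.1 -50.8 108.5  25.1  56.3 -27.9]
0.016414697056940597 [0.01523078 0.01763225] ((-0.001071535050868988, 0.00021481141448020935), (0.054089054465293884, 0.12028896808624268), 0.2928401529788971) 6395
```

View pics/w3.png

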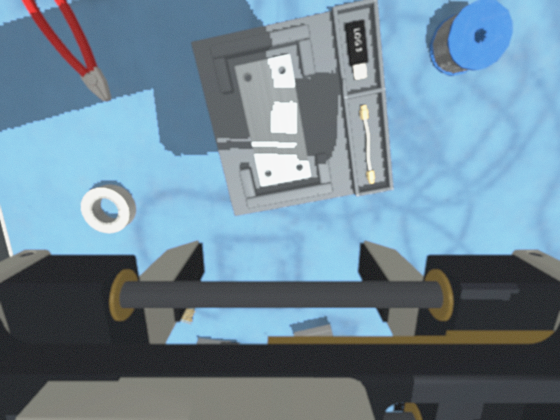

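The plate lies flat and centred in the pocket to about 1 mm, at (120, 272). On to the clamp.

Emit:
carry_out:
  targets:
    - [0,-2,0.3,-0.5,0,0,0]
    - [0,-3.5,0.6,-0.5,0,0,0]
    - [0,-3.5,0.6,-0.5,0,0,0]
    - [0,-3.5,0.6,-0.5,0,0,0]
    - [0,-3.5,0.6,-0.5,0,0,0]
    - [0,-3.5,0.6,-0.5,0,0,0]
    - [0,-3.5,0.6,0,0,0,0]
    - [0,-3,0.6,0,0,0,0]
    - [0,0,0,0,0,0,0]
    - [0,0,0,0,0,0,0]
    - [0,0,0,0,0,0,0]

```text
t: 11.15
ee_pos: [0.5824, -0.2108, 0.1969]
orientation: [[-0.031, 1.0, -0.0], [1.0, 0.031, 0.002], [0.002, -0.0, -1.0]]
force: [0.7, 0.4, 0.4]
width: 1.002
grasp_force: 0.0
```

Run:
```python
from h import *
img,d,P,st=snap('wrist'); cv2.imwrite('pics/w4.png',img); np.save('P4.npy',P)
print(st['ee_pos'],np.round(st['joints'],1)); z=P[...,2]; K,M=T('wrist',st)
for l in ['clamp_foot','board_clamp']:
  for o in place_of('wrist',l)[:2]: r,c=o['location']; print(l,o, P[int(r),int(c)])
for o in cut_out('wrist','board_clamp')[:2]:
    m=o['region']; print(o['conf'],o['location'],m.sum(),np.nanmin(P[m],0),np.nanmax(P[m],0))
    for lo,hi in [(.006,.02),(.03,.045),(.003,.05)]:
        q=m&(z>lo)&(z<hi); Q=P[q][:,:2].astype(np.float32); print(lo,q.sum(),cv2.minAreaRect(Q),np.nanmedian(z[q]))
    np.save('m4.npy',m)
    break
```

```text
[ 0.58241469 -0.21084509  0.19692781] [ 51.2  33.  -47.2  94.6  26.2  64.2  -1.3]
clamp_foot {'location': [169.9, 288.9], 'conf': 0.74} [ 0.5903281  -0.18838673  0.01346739]
board_clamp {'location': [183.7, 289.9], 'conf': 0.78} [ 0.59130366 -0.19993639  0.03783344]
0.92 [172.8, 292.6] 4352 [ 5.52504471e-01 -2.74973410e-01  2.11089703e-04] [ 0.62769557 -0.13211454  0.04309469]
0.006 2070 ((0.5938564538955688, -0.20084235072135925), (0.04960797727108002, 0.13063651323318481), 16.730506896972656) 0.01244733116063415
0.03 1929 ((0.5953324437141418, -0.20610320568084717), (0.04928656667470932, 0.14152581989765167), 16.5673770904541) 0.03807557859966432
0.003 4336 ((0.5954103469848633, -0.2060563862323761), (0.04961567372083664, 0.1415518820285797), 16.712947845458984) 0.025705600960730268
```

View pics/w4.png

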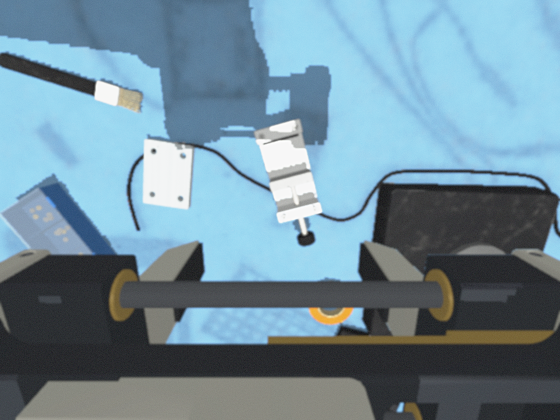

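The picture shows the clamp at (173, 292), yawed 16.7° with its knob toward the robot's right, and a thin cable near it. I check the finger footprints for the cable.

Run:
```python
from h import *
P=np.load('P4.npy'); m=np.load('m4.npy'); a=np.radians(16.7)
D=P[...,:2]-[.5901,-.1883]; x=D[...,0]*np.cos(a)+D[...,1]*np.sin(a); y=-D[...,0]*np.sin(a)+D[...,1]*np.cos(a)
for s in(-1,1):
    q=(s*x>.03)&(s*x<.07)&(abs(y)<.014); print(s,q.sum(),np.nanpercentile(P[q][:,2],[50,95,100]))
inst(state(),[.5901,-.1883],106.7,.004)
```

```text
-1 11038 [0.29851377 0.31316444 0.31533377]
1 16843 [0.28701277 0.30602201 0.30756473]
shift cm (tool, before turn) [ 2.23  0.84 19.34] turn z -14.88 cur yaw 91.82 pos [ 0.5824 -0.2109  0.1974] tilt [ 1.e-04  4.e-04 -1.e+00]
```

Run:
```python
from h import *
P=np.load('P4.npy'); a=np.radians(16.7)
D=P[...,:2]-[.5901,-.1883]; x=D[...,0]*np.cos(a)+D[...,1]*np.sin(a); y=-D[...,0]*np.sin(a)+D[...,1]*np.cos(a)
for X in range(-75,80,6): 
    q=(abs(x*1000-X)<3)&(abs(y)<.012)&(P[...,2]<.1); print(X,q.sum(),np.round(np.nanpercentile(P[q][:,2],[50,95,100])*1000,1),end='; ')
```

```text
-75 91 [0.4 1.7 2.2]; -69 97 [0.2 1.5 2.5]; -63 86 [0.4 1.3 5.6]; -57 93 [0.7 5.8 6.4]; -51 94 [0.8 6.2 7.5]; -45 95 [0.6 6.  6.8]; -39 102 [0.4 6.  7.1]; -33 95 [0.5 2.3 2.9]; -27 74 [ 0.5 13.1 36.9]; -21 125 [13.4 39.  39.5]; -15 129 [13.  38.8 39.6]; -9 129 [13.1 38.6 39.4]; -3 130 [13.5 38.9 39.9]; 3 128 [13.2 38.8 39.8]; 9 131 [13.4 38.8 39.5]; 15 130 [13.2 38.6 39.5]; 21 129 [13.3 38.5 39. ]; 27 86 [ 0.2 11.6 12.8]; 33 102 [0.2 1.3 2.1]; 39 96 [0.3 1.5 1.8]; 45 101 [0.3 1.4 2.8]; 51 100 [0.2 1.4 2.4]; 57 102 [0.2 1.2 1.8]; 63 100 [0.1 1.5 2.2]; 69 106 [0.1 1.3 2.3]; 75 99 [0.3 1.8 2.6];
```

Run:
```python
from h import *
P=np.load('P4.npy'); a=np.radians(16.7)
D=(P[...,:2]-[.5901,-.1883])*1000; x=D[...,0]*np.cos(a)+D[...,1]*np.sin(a); y=-D[...,0]*np.sin(a)+D[...,1]*np.cos(a)
z=P[...,2]
for X in list(range(-72,-26,4))+list(range(28,75,6)):
    q=(abs(x-X)<2)&(abs(y)<70)&(z<.02)&(z>.0032); print(X,q.sum(),np.round([np.min(y[q]),np.max(y[q])]) if q.any() else '')
```

```text
-72 27 [26. 39.]
-68 30 [19. 33.]
-64 28 [13. 26.]
-60 22 [ 8. 19.]
-56 22 [ 2. 12.]
-52 19 [-2.  8.]
-48 17 [-6.  3.]
-44 19 [-9. -0.]
-40 17 [-13.  -6.]
-36 14 [-16.  -9.]
-32 18 [-20. -13.]
-28 12 [-24. -17.]
28 8 [-70. -66.]
34 0 
40 0 
46 0 
52 0 
58 0 
64 0 
70 0
```

A 6 mm cable runs under the left finger at the foot centre. I'll grip 14 mm further along +y with a partial opening of 60 mm to stay clear of it.

Emit:
carry_out:
  targets:
    - [89,1.8,0.25,2,0,0,0]
    - [89,1.8,0.25,3,0,0,0]
    - [89,0,0,3,0,0,-5]
    - [89,0,0,3,0,0,-5]
    - [89,0,0,2,0,0,-4.9]
    - [89,0,0,0.7,0,0,0]
    - [89,0,0,0,0,0,0]
    - [89,0,0,0,0,0,0]
    - [89,0,0,0,0,0,0]

```text
t: 12.1
ee_pos: [0.5876, -0.1768, 0.0621]
orientation: [[-0.283, 0.959, 0.003], [0.959, 0.283, -0.001], [-0.001, 0.002, -1.0]]
force: [0.5, -0.0, 0.6]
width: 0.653
grasp_force: 0.0
```

Run:
```python
from h import *
imaging.snapshot('side');s=state();print(s['width']*92);inst(s,[.5861,-.1749],106.7,.0045)
```

```text
59.831792486414834
shift cm (tool, before turn) [ 0.26 -0.11  5.77] turn z -0.23 cur yaw 106.47 pos [ 0.5877 -0.177   0.0622] tilt [ 0.003 -0.001 -1.   ]
```

Emit:
carry_out:
  targets:
    - [89,0.25,-0.1,0,0,0,-0.2]
    - [89,0,0,0.8,0,0,0]
    - [89,0,0,1.2,0,0,0]
    - [89,0,0,1.2,0,0,0]
    - [89,0,0,1.0,0,0,0]
    - [89,0,0,0.8,0,0,0]
    - [89,0,0,0.5,0,0,0]
    - [89,0,0,0.3,0,0,0]
    - [89,0,0,0,0,0,0]
    - [89,0,0,0,0,0,0]

```text
t: 12.98
ee_pos: [0.5847, -0.1747, 0.0022]
orientation: [[-0.288, 0.958, 0.0], [0.958, 0.288, 0.0], [0.0, 0.0, -1.0]]
force: [0.1, -0.9, 0.7]
width: 0.652
grasp_force: 0.0
```

Emit:
carry_out:
  targets:
    - [89,0,0.1,-0.2,0,0,0]
    - [89,0,0,0,0,0,0]
    - [150,0,0,0,0,0,0]
    - [150,0,0,0,0,0,0]
    - [150,0,0,0,0,0,0]
    - [150,0,0,0,0,0,0]
    - [150,0,0,0,0,0,0]
    - [150,0,0,0,0,0,0]
  newtons: 50

```text
t: 13.65
ee_pos: [0.5859, -0.1747, 0.0047]
orientation: [[-0.288, 0.958, 0.001], [0.958, 0.288, -0.0], [-0.001, 0.001, -1.0]]
force: [-0.2, -0.4, 4.3]
width: 0.537
grasp_force: 50.0
```

Emit:
carry_out:
  targets:
    - [150,0,0,-0.3,0,0,0]
    - [150,0,0,-0.7,0,0,0]
    - [150,0,0,-1.5,0,0,0]
    - [150,0,0,-2,0,0,0]
    - [150,0,0,-2.5,0,0,0]
    - [150,0,0,-2.5,0,0,0]
    - [150,0,0,-2,0,0,0]
    - [150,0,0,0,0,0,0]
    - [150,0,0,0,0,0,0]

```text
t: 14.4
ee_pos: [0.5862, -0.1749, 0.1208]
orientation: [[-0.288, 0.958, 0.003], [0.958, 0.288, -0.001], [-0.002, 0.002, -1.0]]
force: [-0.1, 0.2, -4.2]
width: 0.537
grasp_force: 50.0
```

Run:
```python
from h import *
img,d,P,st=snap('wrist'); print(st['ee_pos'],st['width']*92,st['grasp_force'])
img2,d2,P2,_=snap('side')
a,b=img[60:400,150:430],img2[170:240,270:360]
cv2.imwrite('pics/g.png',np.hstack([a,cv2.resize(b,(int(90*340/70),340))]))
R=np.array(st['orientation']); z=P2[...,2]
for n,p in(('wrist',P),('side',P2)):
    L=(p-st['ee_pos'])@R  # tool frame
    q=(abs(L[...,0])<.13)&(abs(L[...,1])<.027)&(L[...,2]>-.042)&(L[...,2]<.012); Q=L[q]; print(n,q.sum(),np.round(Q.min(0),3),np.round(Q.max(0),3))
    if n=='wrist':
        for X in range(-100,100,10):
            k=abs(Q[:,0]*1000-X)<5
            if k.sum()>5: print(X,k.sum(),np.round(np.percentile(Q[k,2],[5,95])*1000,1),np.round(np.percentile(Q[k,1],[2,98])*1000,1))
```

```text
[ 0.58620275 -0.17485666  0.120835  ] 49.38335916636065 49.998820424079895
wrist 11816 [-0.029 -0.027 -0.042] [0.038 0.027 0.004]
-30 544 [-34.1 -32.4] [-23.2  22.4]
-20 2035 [-34.  -24.4] [-22.9  22.6]
-10 976 [-10.3  -6.7] [-24.6  24.6]
0 1580 [-22.3  -6.8] [-24.7  24.6]
10 1319 [-38.1  -6.8] [-26.9  26.8]
20 564 [-34.2 -31.1] [-22.4  21.9]
30 2237 [-36.6 -33. ] [-23.9  23.7]
40 2561 [-34.5  -1. ] [-23.6  23.5]
side 793 [-0.108 -0.027 -0.042] [0.04  0.026 0.008]
```

View pics/g.png

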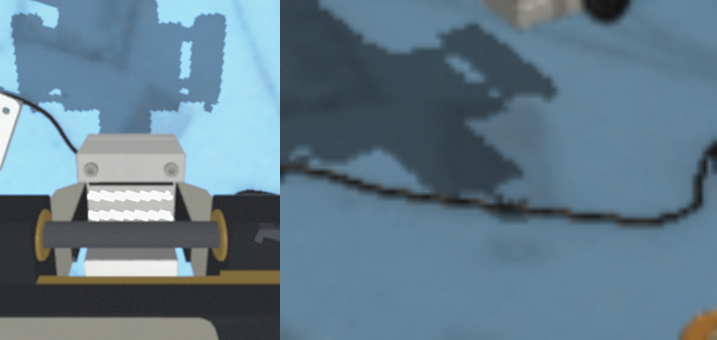

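The clamp is held level (jaw tops at equal height), with its foot centre 14 mm behind the TCP.

Emit:
carry_out:
  targets:
    - [150,1.5,0.1,0,0,0,0]
    - [150,3,0.25,0,0,0,0]
    - [150,3.5,0.25,0,0,0,0]
    - [150,3.5,0.25,0,0,0,0]
    - [150,3.5,0.25,0,0,0,0]
    - [150,3.5,0.25,0,0,0,0]
    - [150,3.5,0.25,0,0,0,0]
    - [150,3.5,0.25,0,0,0,0]
    - [150,3,0.25,0,0,0,0]
    - [150,2,0.2,0,0,0,0]
    - [150,1,0.1,0,0,0,2.1]
    - [150,0,0,0,0,0,2.1]

```text
t: 15.5
ee_pos: [0.5149, 0.1388, 0.1184]
orientation: [[-0.222, 0.975, -0.003], [0.975, 0.222, 0.002], [0.003, -0.002, -1.0]]
force: [0.4, 0.0, -3.3]
width: 0.534
grasp_force: 50.0
```

Emit:
carry_out:
  targets:
    - [150,0,0,1.5,0,0,0]
    - [150,0,0,2,0,0,0]
    - [150,0,0,1.5,0,0,0]
    - [150,0,0,0.5,0,0,0]
    - [150,0,0,0,0,0,0]
    - [150,0,0,0,0,0,0]
    - [150,0,0,0,0,0,0]

```text
t: 16.08
ee_pos: [0.5182, 0.1345, 0.0648]
orientation: [[-0.217, 0.976, 0.001], [0.976, 0.217, 0.001], [0.0, 0.001, -1.0]]
force: [0.6, -0.2, -3.3]
width: 0.536
grasp_force: 50.0
```

Run:
```python
from h import *
imaging.snapshot('side');s=state();print(s['width']*92,s['grasp_force']);inst(s,[.5183,.1334],102.5,.021)
```

```text
49.40645356477908 49.99896705150604
shift cm (tool, before turn) [-0.1  -0.04  4.4 ] turn z 0.03 cur yaw 102.53 pos [0.5184 0.1344 0.065 ] tilt [ 1.3e-03  5.0e-04 -1.0e+00]
```

Emit:
carry_out:
  targets:
    - [150,-0.1,0,1,0,0,0]
    - [150,0,0,1,0,0,0]
    - [150,0,0,0.8,0,0,0]
    - [150,0,0,0.5,0,0,0]
    - [150,0,0,0.4,0,0,0]
    - [150,0,0,0.2,0,0,0]
    - [150,0,0,0.1,0,0,0]
    - [150,0,0,0.1,0,0,0]
    - [150,0,0,0,0,0,0]
    - [150,0,0,0,0,0,0]

```text
t: 16.97
ee_pos: [0.5182, 0.1331, 0.0235]
orientation: [[-0.217, 0.976, 0.001], [0.976, 0.217, 0.0], [-0.0, 0.001, -1.0]]
force: [-0.1, -0.0, -2.4]
width: 0.533
grasp_force: 50.0
```

Emit:
carry_out:
  targets:
    - [150,0,0,0.1,0,0,0]
    - [150,0,0,0.1,0,0,0]
    - [150,0,0,0,0,0,0]
    - [150,0,0,0,0,0,0]

```text
t: 17.3
ee_pos: [0.518, 0.1329, 0.0212]
orientation: [[-0.217, 0.976, 0.0], [0.976, 0.217, -0.0], [-0.0, 0.0, -1.0]]
force: [0.2, 0.2, -4.2]
width: 0.534
grasp_force: 50.0
```

Emit:
carry_out:
  targets:
    - [150,0,0,0.05,0,0,0]
    - [150,0,0,0.05,0,0,0]
    - [150,0,0,0,0,0,0]

```text
t: 17.55
ee_pos: [0.5181, 0.1331, 0.0207]
orientation: [[-0.217, 0.976, 0.0], [0.976, 0.217, -0.0], [-0.0, 0.0, -1.0]]
force: [-2.2, -0.7, 4.1]
width: 0.537
grasp_force: 50.0
```

Emit:
carry_out:
  targets:
    - [105,0,0,0,0,0,0]
    - [100,0,0,0,0,0,0]
    - [85,0,0,0,0,0,0]
    - [70,0,0,0,0,0,0]
    - [60,0,0,0,0,0,0]
    - [60,0,0,0,0,0,0]
    - [60,0,0,-1,0,0,0]
    - [60,0,0,-2,0,0,0]
    - [60,0,0,-3,0,0,0]
    - [60,0,0,-3,0,0,0]
    - [60,0,0,-3,0,0,0]
    - [60,0,0,-2,0,0,0]

```text
t: 18.55
ee_pos: [0.5187, 0.1339, 0.1636]
orientation: [[-0.218, 0.976, 0.003], [0.976, 0.218, 0.001], [0.0, 0.003, -1.0]]
force: [1.4, -0.8, 0.2]
width: 0.762
grasp_force: 0.0
```

Emit:
carry_out:
  targets:
    - [30,-3,0,-1,0,0,5]
    - [0,-3,0,-1,0,0,5]
    - [0,-3,0,0,0,0,0]
    - [0,0,0,0,0,0,0]
    - [0,0,0,0,0,0,0]
    - [0,0,0,0,0,0,0]

```text
t: 19.05
ee_pos: [0.5295, 0.0445, 0.1807]
orientation: [[-0.044, 0.999, 0.0], [0.999, 0.044, 0.0], [0.0, 0.0, -1.0]]
force: [-0.5, 0.0, 0.0]
width: 1.0
grasp_force: 0.0
```

Run:
```python
from h import *
img,d,P,st=snap('wrist'); cv2.imwrite('pics/w5.png',img)
print(st['ee_pos'],st['t'])
z=P[...,2]; a=np.radians(12.5)
c,s=np.cos(a),np.sin(a); X=P[...,0]-.5217;Y=P[...,1]-.1194; x=X*c+Y*s; y=-X*s+Y*c
for lo,hi in [(.013,.019),(.024,.032),(.046,.06),(.024,.06)]:
    m=(abs(x)<.033)&(abs(y)<.1)&(z>lo)&(z<hi); Q=np.stack([x[m],y[m]],1).astype(np.float32)
    print(lo,m.sum(),np.nanmedian(z[m]),cv2.minAreaRect(Q))
for yy in range(-90,70,10):
    m=(abs(x)<.024)&(abs(y*1000-yy)<5)&(z<.08)
    print(yy,np.round(np.nanpercentile(z[m],[10,50,95])*1000,1),end=' ')
```

```text
[0.52954523 0.04451316 0.18067789] 19.05
0.013 429 0.016404106840553212 ((0.00026160478591918945, 9.967386722564697e-05), (0.06528805941343307, 0.13898871839046478), 0.41606593132019043)
0.024 3086 0.02841957709974155 ((0.0027023348957300186, 0.001387082040309906), (0.06280025839805603, 0.15420550107955933), 1.7317177057266235)
0.046 2747 0.05412443735908995 ((-0.0007389262318611145, -0.01924997568130493), (0.049833059310913086, 0.14284221827983856), 0.011843693442642689)
0.024 6326 0.03824829252731368 ((0.002929670736193657, -0.00613228976726532), (0.06280025839805603, 0.16925108432769775), 1.7317177057266235)
-90 [ 1.3  4.8 52.9] -80 [21.7 40.6 53. ] -70 [ 4.2 21.3 45.2] -60 [ 3.8  5.3 46. ] -50 [53.6 54.5 57.1] -40 [28.  43.9 55.3] -30 [27.6 28.6 45.3] -20 [27.6 28.9 54.3] -10 [53.2 54.2 55.4] 0 [27.6 28.5 51. ] 10 [27.5 28.5 29.6] 20 [27.5 28.4 29.7] 30 [27.3 28.5 29.7] 40 [34.6 53.7 56.3] 50 [53.5 54.4 56.7] 60 [ 3.8  5.3 17.2]
```

View pics/w5.png

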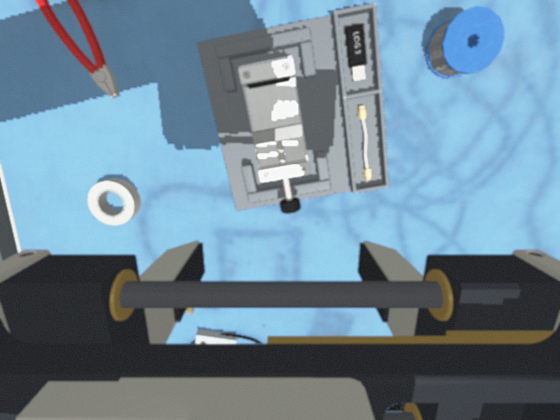

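The clamp stands upright at (115, 273). It is level (tops at 54 mm), centred within 1 mm and square to 0.1°, and the plate is flat beneath it.

```bash
python3 -c "
from workcell import workorder
print(workorder.hand_in())"
```

```text
the job is handed in; nothing more can be done
None
```

The kit is made up and handed in: the base plate lies flat in the big pocket with the clamp upright and square on top, centred to about 1 mm, in about 19 s; I did not touch the short plate or the red look-alikes.

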